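# Tighten the air clamp from the bench control boxes

### The job

Put the air clamp under pressure from the three control boxes standing on the bench: first press the raised end of the rocker fully down, then push the square-headed plunger fully in, and last press the wide domed palm button fully down and keep it held - finish with the robot still holding it down. Only press: do not work a control before its turn, do not lift or shove the boxes, and leave everything else on the bench alone.

Things in the scene. Friction and masses are not known exactly. Their poses are not given: they have to be found in the camera images.
- rocker_box: a grey cast control box, 120 mm (its x) by 80 mm (its y), 55 mm high, 1.8 kg or so, standing loose on the bench; origin at the centre of its underside, z up; carries the rocker: a black see-saw paddle 80 mm long (along the box's x), 34 mm wide and 9 mm thick, on a pivot 71 mm above the bench over the middle of the box. Switched off, its end on the box's +x side stands raised. Two small pivot cheeks, up to 75 mm above the bench, flank the paddle only within 7 mm of the pivot
- rocker_raised (a point): the point on the paddle's upper face to press: on its centre line, 28 mm from the pivot towards the raised (+x) end, about 81 mm above the bench when off and 70 mm when on; moves with the paddle
- rocker (a joint): tilt of the rocker, rad: 0 = off (+x end raised by 0.2 rad, may start at up to 0.05), 0.4 = fully on (+x end pressed down, its stop). It stays where it is left by friction; pressing at rocker_raised takes about 3 N
- plunger_box: a grey cast control box, 120 mm (its x) by 80 mm (its y), 55 mm high, 1.8 kg or so, standing loose on the bench; origin at the centre of its underside, z up; carries the air-valve plunger: a black square head 32 x 32 mm, 14 mm thick, on a slim upright steel stem in the middle of the box; slides straight down
- plunger_top (a point): centre of the top face of the plunger's square head, 96 mm above the bench when fully out, 76 mm when fully in; moves with it
- plunger (a joint): how far the plunger is pushed in, m: 0 = fully out (may start up to 0.004 in), 0.02 = fully in at its stop. It stays where it is left by friction; sliding takes about 4 N
- palm_box: a grey cast control box, 120 mm (its x) by 80 mm (its y), 55 mm high, 1.8 kg or so, standing loose on the bench; origin at the centre of its underside, z up; carries the palm button: a wide black dome 60 mm across in the middle of the box
- palm_top (a point): centre of the top of the dome (a flat 24 mm across), 91 mm above the bench when released; moves with it
- palm (a joint): how far the palm button is pressed, m: 0 = released, 0.008 = fully down at its stop. A spring pushes it back up: about 2 N to start it, 6 N fully down
- can: a spray can, 60 mm across and 150 mm tall; a loose bystander, to be left alone; origin at the centre of its underside
- cup: a small white plastic cup, 44 mm across and 40 mm tall; a loose bystander, to be left alone; origin at the centre of its underside
- spanner: an open-ended spanner lying on the bench near the robot; a loose bystander, to be left alone; origin on its underside, between its ends
- driver: a screwdriver lying on the bench beyond the control boxes; a loose bystander, to be left alone; origin on its underside, between its ends
- nut: a large hexagon nut, 36 mm across and 18 mm tall; a loose bystander, to be left alone; origin at the centre of its underside
- flange: a turned steel flange, 90 mm across with a 45 mm hub, 50 mm tall; a loose bystander, to be left alone; origin at the centre of its underside
- jaw: an aluminium soft-jaw block, 35 x 100 x 30 mm; a loose bystander, to be left alone; origin at the centre of its underside

How it is judged:
On the way, in this order (a step that is already met when the one before it is completed fails the run):
1. the rocker is switched on (value of joint rocker above 0.34 rad), for 0.1 s.
2. the plunger is pushed fully in (value of joint rocker above 0.34 rad and value of joint plunger above 0.0175 m), for 0.1 s.
3. the palm button is held down by the fingers (all of step 2 and value of joint palm above 0.0055 m and contact force between the fingers and palm above 1 N), for 0.2 s.
At the end, for the whole second after the job is handed in: Rocker tilted past 0.34 of 0.4 rad, plunger in by more than 17.5 of 20 mm, and the palm button held down by more than 5.5 of 8 mm by the robot's fingers (over 1 N); the boxes at rest within 25 mm of where they stood (all of step 3 and distance of each of rocker_box, plunger_box, palm_box from where it was at the start of the episode below 0.025 m and linear speed of each of rocker_box, plunger_box, palm_box below 0.02 m/s); the arm keeps its last pose, push and grip.
It fails at once if the plunger is pushed in (past 12 mm) before the rocker is on (value of joint plunger above 0.012 m and value of joint rocker below 0.3 rad).
It fails at once if the palm button is pressed (past 4 mm) before the rocker is on and the plunger is in (value of joint palm above 0.004 m and (value of joint rocker below 0.3 rad or value of joint plunger below 0.015 m)).
It fails at once if a control box is shoved more than 25 mm, lifted or tipped (distance of any of rocker_box, plunger_box, palm_box from where it was at the start of the episode above 0.025 m or height (world z) of any of rocker_box, plunger_box, palm_box above 0.012 m or angle between any of rocker_box, plunger_box, palm_box's own z axis and vertical above 0.15 rad).
It fails at once if a bystander is moved more than 25 mm or knocked over (distance of any of can, cup, spanner, driver, nut, flange, jaw from where it was at the start of the episode above 0.025 m or angle between any of can, cup, flange, nut, jaw's own z axis and vertical above 0.5 rad).
It also fails if it takes over 64 s, if anything falls off the work surface, if the arm or the gripper's body presses on something with over 40 N, if the wrist force passes 120 N, or if a joint passes its speed limit or range.

### The arm

A 7-joint arm with a two-finger parallel gripper is mounted at the origin on the work surface. World frame = base frame: x ahead of the robot, y to its left, z up, the work surface at z = 0. Lengths are in m, angles in rad, forces in N, time in s.
With the tool pointing down it reaches from about 0.4 to 0.85 m from the base axis. Payload 4.5 kg.
Tool frame: the origin (TCP) lies at the very end of the fingers, on their centre line; the grasp point (between the pads) lies 19 mm behind it (r.pinch_z is the distance from the TCP to the grasp point, in m); z points along the fingers, y is the line along which they close (so a half turn about z gives the same grasp; the last joint's range is limited). The gripper opens to 88 mm and grips with 3 to 60 N. Pads are 18 mm wide; open, the fingers measure 123 mm over their backs; the gripper's body (75 mm by 187 mm) begins 45 mm behind the grasp point.
Start: joints at [1.243, 0.689, -0.195, 1.565, 0.157, 0.902, -0.215], TCP at [0.221, -0.585, 0.239] pointing down, gripper open.
Joint ranges: [-3.01, 3.01], [-0.46, 2.08], [-1.47, 1.51], [0.13, 2.56], [-1, 4.14], [0.04, 2.09], [-2.66, 2.66]. Speed limits (rad/s): [2.57, 2.57, 3.14, 3.14, 3.14, 3.14, 3.14].

### API

Orientations are given as a unit quaternion [x, y, z, w].
In Python, from plant import r, cams gives the robot as it stands.
- The arm moves only by the shell command python3 -m pendant 'ROWS' [FORCE]. ROWS is JSON, a list of rows, each a list of 3 entries, a list of its own where there are three numbers: the closure, from -1 (fully open) to 1 (shut), then the shift along the tool's x, y, z in mm, then the turn, a rotation vector about the tool's x, y, z in degrees. A call has 1 to 8 rows; each row shifts and turns the commanded pose from where the row before left it, along the tool's axes as they then stand; what a row does not reach is not made up. A row lasts 1/8 s, in which the tool goes at most 62.5 mm and 10.7 degrees, less where a joint would pass 70% of its speed; a pose out of reach is approached as far as the arm can. A call with a gripper value outside its range is refused whole. The fingers move at their own pace and stop on an object; FORCE is the grip in N (left out, the last holds). Time passes only in rows, so rows that do not move let the fingers close. It gives the time, the measured TCP pose, the force, the opening and the grip force at its end, in the units of the state.
- r.get_state(): the state, without advancing time (a new reading comes with each control period).
- cams.snapshot(name): name is "scene" or "side" or "wrist"; returns a dict with "img" (480x640x3 uint8, red, green, blue), "camera_matrix" (3x3 intrinsics, pixels), "camera_from_world" (4x4, takes a point from world to camera coordinates); the wrist camera has in their place "tool_from_camera" (4x4, takes a point from camera to tool coordinates, whose origin is the TCP and whose axes are the flange's). Camera axes: x right, y up, looking along -z (the intrinsics and any distortion apply to the point x, -y, -z); pixel columns grow to the right and rows downward; lengths in m; the calibration is good to about 2 mm. A picture is of the moment at which its call begins: read the wrist's pose just before it. There is no depth.
- r.finish_job(): hands the job in; it is judged then, once.
The state is a dict: "clock": time; "q": joint angles; "qd": joint speeds; "joint_torque": joint torques, N m; "tool_pos": TCP position; "eef_rot": TCP orientation; "contact_force": force on the tool from outside, world axes, zero at the start; "moment": the same for the moment, N m; "opening": opening from 0.0 (shut) to 1.0 (fully open); "finger_force": force on a finger pad.
Only numpy, scipy, OpenCV 4.12 (cv2) and the standard library are available. Lean on these libraries where they do the work, as an engineer would, in place of code of your own. Each camera call takes 0.05 s, during which the arm holds its last target. There are 200 camera calls.

## Working session

There is one attempt and no reset: what is moved stays moved. The work goes in short steps, Python scripts to look and compute and a shell command to move; the robot and the scene stay as the last step left them, time stands still between calls to the robot, and variables do not carry over. Pictures are saved under pics/ and viewed, at most 10 in all, crops included, and the job is handed in when it is done.

```bash
mkdir -p pics
python3 - <<'E'
from plant import r,cams
import cv2,numpy as np
s=r.get_state();print(s['clock'],s['tool_pos'],s['eef_rot'],s['opening'])
for n in("scene","side"):
    d=cams.snapshot(n);cv2.imwrite(f'pics/{n}0.png',d['img'][:,:,::-1]);np.savez(f'pics/{n}0.npz',**d)
    print({k:(np.round(v,3).tolist() if k!='img' else 0) for k,v in d.items()})
E
```

```text
0.0 [ 0.22093443 -0.58395544  0.23790184] [ 9.83673312e-01  1.79960925e-01 -2.49271183e-04 -9.04684647e-04] 0.9952075032729872
{'img': 0, 'camera_matrix': [[611.59, 0.0, 322.362], [0.0, 611.59, 238.662], [0.0, 0.0, 1.0]], 'camera_from_world': [[0.742, 0.67, 0.005, -0.4], [-0.575, 0.633, 0.519, 0.263], [0.344, -0.388, 0.855, -1.368], [0.0, 0.0, 0.0, 1.0]]}
{'img': 0, 'camera_matrix': [[435.078, 0.0, 317.545], [0.0, 435.078, 232.884], [0.0, 0.0, 1.0]], 'camera_from_world': [[0.986, -0.168, -0.004, -0.499], [0.093, 0.525, 0.846, -0.127], [-0.14, -0.835, 0.533, -0.965], [0.0, 0.0, 0.0, 1.0]]}
```

View pics/scene0.png

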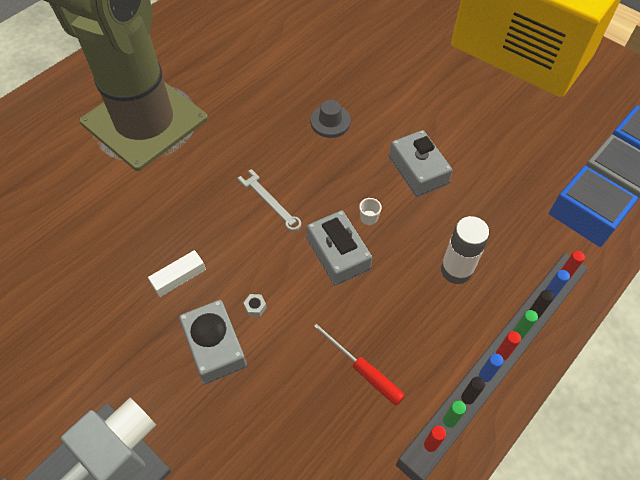

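View pics/side0.png

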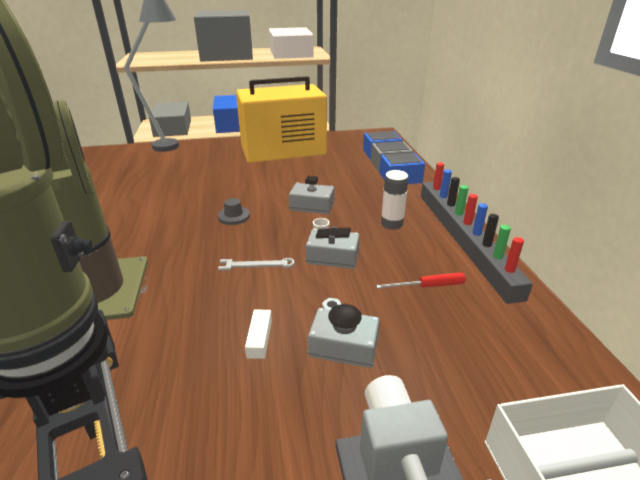

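The scene view shows the palm dome at (208,328), the rocker at (340,236) and the plunger head at (424,145). In the side view they are at (345,317), (333,233) and (312,180). Next I'll locate them and zoom in on the rocker.

```bash
cat > h.py <<'E'
import numpy as np
def ray(uv,K,T,z):
    d=np.array([(uv[0]-K[0,2])/K[0,0],-(uv[1]-K[1,2])/K[1,1],-1.])
    R=T[:3,:3];c=-R.T@T[:3,3];w=R.T@d
    return (c+w*(z-c[2])/w[2])
E
python3 - <<'E'
from h import *
import cv2
D={n:np.load(f'pics/{n}0.npz') for n in('scene','side')}
P={'scene':dict(palm=(208,325,.089),rock=(340,236,.0745),plun=(424,144,.094),can=(471,229,.15),cup=(370,204,.04),
 rb1=(309,242,.055),rb2=(335,273,.055),rb3=(371,257,.055),rb4=(343,211,.055),
 flange=(330,104,.05)),
'side':dict(palm=(345,312,.089),rock=(333,233,.0745),plun=(312,180,.094),can=(396,176,.15),cup=(321,223,.04))}
for n,p in P.items():
    d=D[n]
    for k,v in p.items(): print(n,k,ray(v[:2],d['camera_matrix'],d['camera_from_world'],v[2]).round(3))
a=D['scene']['img'][195:295,290:390];b=D['side']['img'][205:285,293:373]
im=np.hstack([cv2.resize(a,(400,400),interpolation=2),cv2.resize(b,(400,400),interpolation=2)])
cv2.imwrite('pics/z.png',im[:,:,::-1])
E
```

```text
scene palm [ 0.509 -0.253  0.089]
scene rock [0.552 0.033 0.075]
scene plun [0.542 0.297 0.094]
scene can [0.738 0.158 0.15 ]
scene cup [0.534 0.145 0.04 ]
scene rb1 [ 0.51  -0.007  0.055]
scene rb2 [ 0.59  -0.023  0.055]
scene rb3 [0.617 0.046 0.055]
scene rb4 [0.512 0.089 0.055]
scene flange [0.305 0.283 0.05 ]
side palm [ 0.512 -0.26   0.089]
side rock [0.548 0.024 0.075]
side plun [0.539 0.278 0.094]
side can [0.735 0.147 0.15 ]
side cup [0.538 0.131 0.04 ]
```

View pics/z.png

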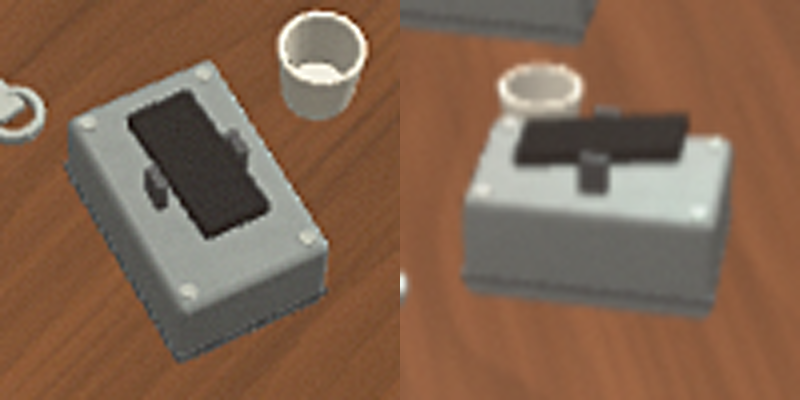

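The paddle in the side view slopes up to the right relative to the box edge, so the raised end is towards world +x.

```bash
python3 - <<'E'
from h import *
D={n:np.load(f'pics/{n}0.npz') for n in('scene','side')}
f={'scene':lambda x,y:(290+x/4-.4,195+y/4-.4),'side':lambda x,y:(293+(x-400)/5-.4,205+y/5-.4)}
def R(n,x,y,z):
    return ray(f[n](x,y),D[n]['camera_matrix'],D[n]['camera_from_world'],z)[:2]
def rep(t,A,B): 
    v=B-A;print(t,A.round(3),B.round(3),'len',np.hypot(*v).round(3),'head',np.degrees(np.arctan2(v[1],v[0])).round(1),'mid',((A+B)/2).round(3))
for zl,zh in((.0675,.0835),(.0835,.0675)):
    rep('scene',R('scene',158.5,103.5,zl),R('scene',239,225,zh))
    rep('side',(R('side',516,165,zl-.009)+R('side',530,115,zl))/2,(R('side',682,160,zh-.009)+R('side',689,115,zh))/2)
rep('boxlong',R('scene',70,120,.055),R('scene',180,308,.055))
rep('boxlong',R('scene',210,62,.055),R('scene',325,240,.055))
rep('sidelong',R('side',465,195,.055),R('side',715,222,.055))
E
python3 -m pendant '[[1,[0,0,-40],[0,0,10]],[1,[0,-60,0],[0,0,10]],[1,[22,-52,0],[0,0,0]],[1,[28,-52,0],[0,0,0]],[1,[28,-52,0],[0,0,0]],[1,[28,-52,0],[0,0,0]],[1,[28,-52,0],[0,0,0]],[1,[28,-52,0],[0,0,0]]]' 20
```

```text
scene [0.512 0.048] [0.589 0.016] len 0.083 head -22.7 mid [0.55  0.032]
side [0.515 0.051] [0.586 0.015] len 0.08 head -27.0 mid [0.55  0.033]
scene [0.518 0.04 ] [0.583 0.024] len 0.067 head -14.5 mid [0.551 0.032]
side [0.511 0.026] [0.592 0.039] len 0.083 head 9.5 mid [0.551 0.032]
boxlong [0.482 0.019] [ 0.587 -0.021] len 0.113 head -21.0 mid [ 0.534 -0.001]
boxlong [0.509 0.089] [0.613 0.05 ] len 0.111 head -20.4 mid [0.561 0.07 ]
sidelong [0.482 0.02 ] [ 0.592 -0.022] len 0.118 head -21.0 mid [ 0.537 -0.001]
clock: 1.1
tool_pos: [0.3687, -0.2098, 0.2787]
eef_rot: [1.0, 0.006, 0.0, 0.0]
contact_force: [1.4, 0.9, 0.3]
opening: 0.117
finger_force: 0.0
```

Both views agree that the pivot is at (0.550, 0.032), heading about −21.5°, with the +x end raised. The press point is (0.576, 0.022).

```bash
python3 -m pendant '[[1,[35,-42,0],[0,0,0]],[1,[35,-42,0],[0,0,0]],[1,[35,-42,20],[0,0,0]],[1,[35,-42,20],[0,0,0]],[1,[35,-42,20],[0,0,0]],[1,[32,-22,20],[0,0,0]],[1,[0,0,0],[0,0,0]],[1,[0,0,0],[0,0,0]]]'
python3 - <<'E'
from plant import r,cams
from h import *
import cv2
from scipy.spatial.transform import Rotation as Ro
s=r.get_state();print(s['tool_pos'],s['contact_force'])
d=cams.snapshot("wrist");im=d['img'][:,:,::-1].copy()
T=np.eye(4);T[:3,:3]=Ro.from_quat(s['eef_rot']).as_matrix();T[:3,3]=s['tool_pos']
C=np.linalg.inv(T@d['tool_from_camera']);K=d['camera_matrix']
for p in((.576,.022,.081),(.55,.032,.0755)):
    c=C@np.r_[p,1];u=K[0,2]+K[0,0]*c[0]/-c[2];v=K[1,2]-K[1,1]*c[1]/-c[2];print(u,v)
    cv2.circle(im,(int(u),int(v)),3,(0,0,255),-1)
cv2.imwrite('pics/w1.png',im);np.savez('pics/w1.npz',K=K,C=C)
E
```

```text
clock: 2.1
tool_pos: [0.5713, 0.0221, 0.1985]
eef_rot: [1.0, 0.006, -0.001, 0.001]
contact_force: [-0.9, -0.5, 0.4]
opening: 0.004
finger_force: 0.0
[0.57127757 0.02213277 0.1984729 ] [-0.94606828 -0.52736431  0.3821136 ]
320.7598274557593 227.1145155575183
308.756671044717 254.2691190027966
```

View pics/w1.png

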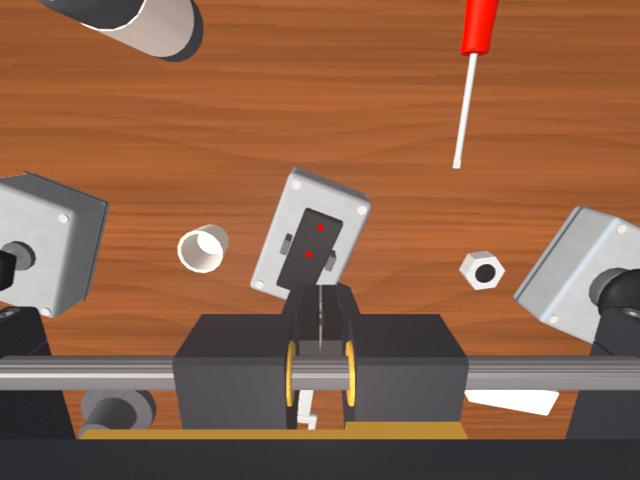

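The markers land on the paddle at (320,227) and (308,254), so the estimate is good. Descending to press.

```bash
python3 -m pendant '[[1,[7,1,45],[0,0,0]],[1,[0,0,45],[0,0,0]],[1,[0,0,16],[0,0,0]],[1,[0,0,6],[0,0,0]],[1,[0,0,6],[0,0,0]],[1,[0,0,6],[0,0,0]],[1,[0,0,2],[0,0,0]],[1,[0,0,0],[0,0,0]]]'
```

```text
clock: 3.15
tool_pos: [0.5808, 0.0218, 0.0735]
eef_rot: [1.0, 0.006, 0.002, 0.0]
contact_force: [2.9, -0.7, 3.6]
opening: 0.011
finger_force: 2.0
```

```bash
python3 -m pendant '[[1,[0,0,2],[0,0,0]],[1,[0,0,2],[0,0,0]],[1,[0,0,0],[0,0,0]]]';python3 -m pendant '[[1,[0,0,2],[0,0,0]],[1,[0,0,0],[0,0,0]]]'
```

```text
clock: 3.52
tool_pos: [0.5808, 0.0219, 0.0704]
eef_rot: [1.0, 0.006, 0.002, 0.0]
contact_force: [3.0, -1.3, 14.3]
opening: 0.004
finger_force: 7.3
clock: 3.78
tool_pos: [0.5809, 0.0219, 0.0698]
eef_rot: [1.0, 0.006, 0.002, 0.0]
contact_force: [0.2, -3.7, 26.8]
opening: 0.006
finger_force: 13.1
```

The force rose to 27 N with the tip stopped at z ≈ 0.070, so the rocker is at its stop. Now lift and go above the plunger.

```bash
python3 -m pendant '[[1,[0,0,-55],[0,0,0]],[1,[0,0,-55],[0,0,0]],[1,[-8,-50,-30],[0,0,0]],[1,[-8,-55,0],[0,0,0]],[1,[-8,-55,0],[0,0,0]],[1,[-8,-55,0],[0,0,0]],[1,[-8,-51,0],[0,0,0]],[1,[0,0,0],[0,0,0]]]'
python3 - <<'E'
from plant import r,cams
from h import *
import cv2
from scipy.spatial.transform import Rotation as Ro
s=r.get_state();print(s['tool_pos'],s['contact_force'])
d=cams.snapshot("wrist");im=d['img'][:,:,::-1].copy()
T=np.eye(4);T[:3,:3]=Ro.from_quat(s['eef_rot']).as_matrix();T[:3,3]=s['tool_pos']
C=np.linalg.inv(T@d['tool_from_camera']);K=d['camera_matrix']
np.savez('pics/w2.npz',K=K,C=C)
for p in((.5405,.288,.094),):
    c=C@np.r_[p,1];u=K[0,2]+K[0,0]*c[0]/-c[2];v=K[1,2]-K[1,1]*c[1]/-c[2];print(u,v)
    cv2.circle(im,(int(u),int(v)),3,(0,0,255),-1)
cv2.imwrite('pics/w2.png',im)
E
```

```text
clock: 4.78
tool_pos: [0.5308, 0.294, 0.2051]
eef_rot: [1.0, 0.012, -0.003, -0.001]
contact_force: [0.7, 0.3, -0.6]
opening: 0.01
finger_force: 0.0
[0.53079115 0.29395979 0.20514547] [ 0.6642566   0.27997911 -0.56870561]
328.75506429023795 222.82903534889942
```

View pics/w2.png

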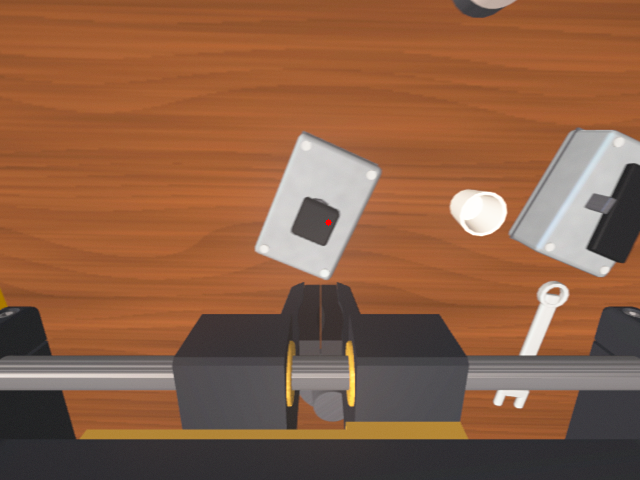

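The head is centred at (315,222) and my marker at (329,223), so the plunger is at about (0.541, 0.299). Shift the tool by +10 in x and −5 in y, then press.

```bash
python3 -m pendant '[[1,[10,-5,45],[0,0,0]],[1,[0,0,45],[0,0,0]],[1,[0,0,16],[0,0,0]],[1,[0,0,6],[0,0,0]],[1,[0,0,6],[0,0,0]],[1,[0,0,6],[0,0,0]],[1,[0,0,4],[0,0,0]],[1,[0,0,0],[0,0,0]]]'; python3 -m pendant '[[1,[0,0,2],[0,0,0]],[1,[0,0,2],[0,0,0]],[1,[0,0,0],[0,0,0]]]'
```

```text
clock: 5.82
tool_pos: [0.5462, 0.2931, 0.0788]
eef_rot: [1.0, 0.006, 0.001, -0.0]
contact_force: [-0.0, -0.4, -0.3]
opening: 0.007
finger_force: 0.0
clock: 6.2
tool_pos: [0.5464, 0.2934, 0.0764]
eef_rot: [1.0, 0.006, 0.001, -0.001]
contact_force: [-2.5, -2.7, 13.3]
opening: 0.007
finger_force: 6.6
```

```bash
python3 -m pendant '[[1,[0,0,2],[0,0,0]],[1,[0,0,0],[0,0,0]]]'; python3 -m pendant '[[1,[0,0,-50],[0,0,0]],[1,[0,0,-50],[0,0,0]],[1,[0,50,-20],[0,0,0]],[1,[0,55,0],[0,0,0]],[1,[0,55,0],[0,0,0]],[1,[0,55,0],[0,0,0]],[1,[-4,55,0],[0,0,0]],[1,[-8,55,0],[0,0,0]]]'
python3 - <<'E'
from plant import cams
import numpy as np,cv2
a=cams.snapshot("side")['img'];cv2.imwrite('pics/s2.png',cv2.resize(a[160:290,270:420],(690,598),interpolation=2)[:,:,::-1])
E
```

```text
clock: 6.45
tool_pos: [0.5465, 0.2934, 0.0762]
eef_rot: [1.0, 0.006, 0.001, -0.001]
contact_force: [-5.5, -3.7, 26.9]
opening: 0.004
finger_force: 13.2
clock: 7.45
tool_pos: [0.5385, -0.0336, 0.1927]
eef_rot: [1.0, 0.007, 0.001, -0.0]
contact_force: [0.0, 0.6, -0.1]
opening: 0.005
finger_force: 0.0
```

View pics/s2.png

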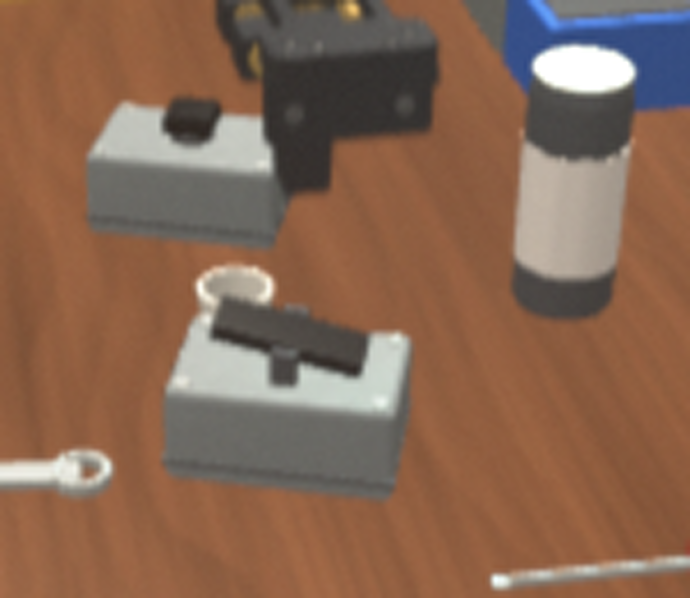

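The rocker now tilts down to the right, with its paddle end at (360,360), and the plunger head at (190,118) sits just above the box. Next, the palm button.

```bash
python3 -m pendant '[[1,[-5,50,0],[0,0,0]],[1,[-5,50,0],[0,0,0]],[1,[-6,50,0],[0,0,0]],[1,[-6,50,0],[0,0,0]],[1,[-6,24,0],[0,0,0]],[1,[0,0,0],[0,0,0]],[1,[0,0,0],[0,0,0]]]'
python3 - <<'E'
from plant import r,cams
from h import *
import cv2
from scipy.spatial.transform import Rotation as Ro
s=r.get_state();print(s['tool_pos'],s['contact_force'])
d=cams.snapshot("wrist");im=d['img'][:,:,::-1].copy()
T=np.eye(4);T[:3,:3]=Ro.from_quat(s['eef_rot']).as_matrix();T[:3,3]=s['tool_pos']
C=np.linalg.inv(T@d['tool_from_camera']);K=d['camera_matrix']
np.savez('pics/w3.npz',K=K,C=C)
for p in((.510,-.257,.091),):
    c=C@np.r_[p,1];u=K[0,2]+K[0,0]*c[0]/-c[2];v=K[1,2]-K[1,1]*c[1]/-c[2];print(u,v)
    cv2.circle(im,(int(u),int(v)),3,(0,0,255),-1)
cv2.imwrite('pics/w3.png',im)
E
```

```text
clock: 8.38
tool_pos: [0.5136, -0.2545, 0.1927]
eef_rot: [1.0, 0.008, 0.0, -0.001]
contact_force: [0.0, 0.8, 0.0]
opening: 0.009
finger_force: 0.0
[ 0.51355439 -0.25448141  0.19265367] [0.03165127 0.75527864 0.01482499]
324.04961930325385 243.10141170458056
```

View pics/w3.png

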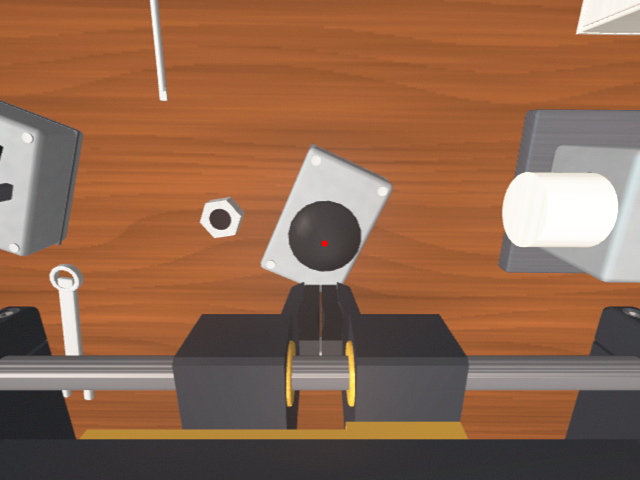

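The dome centre at (324,236) is close to my marker at (324,243), giving about (0.515, −0.257). Pressing.

```bash
python3 -m pendant '[[1,[1,2,45],[0,0,0]],[1,[0,0,40],[0,0,0]],[1,[0,0,12],[0,0,0]],[1,[0,0,5],[0,0,0]],[1,[0,0,4],[0,0,0]],[1,[0,0,2],[0,0,0]],[1,[0,0,0],[0,0,0]]]'; python3 -m pendant '[[1,[0,0,2],[0,0,0]],[1,[0,0,2],[0,0,0]],[1,[0,0,0],[0,0,0]]]'
```

```text
clock: 9.3
tool_pos: [0.5145, -0.258, 0.0856]
eef_rot: [1.0, 0.007, 0.001, -0.0]
contact_force: [-1.0, 3.2, 5.5]
opening: 0.007
finger_force: 2.3
clock: 9.68
tool_pos: [0.5146, -0.2583, 0.0833]
eef_rot: [1.0, 0.007, 0.001, 0.0]
contact_force: [-3.5, 5.9, 20.7]
opening: 0.009
finger_force: 10.5
```

```bash
python3 -m pendant '[[1,[0,0,0],[0,0,0]],[1,[0,0,0],[0,0,0]],[1,[0,0,0],[0,0,0]],[1,[0,0,0],[0,0,0]]]'
python3 - <<'E'
from plant import cams
import cv2
cv2.imwrite('pics/s3.png',cams.snapshot("side")['img'][:,:,::-1])
E
```

```text
clock: 10.18
tool_pos: [0.5147, -0.2582, 0.0833]
eef_rot: [1.0, 0.007, 0.001, 0.0]
contact_force: [-3.3, 5.0, 20.6]
opening: 0.008
finger_force: 10.4
```

View pics/s3.png

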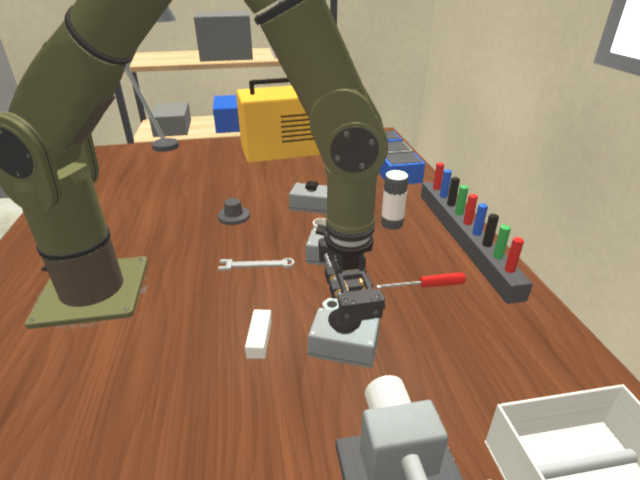

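The fingers hold the dome down at (345,318) with a steady 20 N. The boxes and bystanders have not moved.

```bash
python3 -c "
from plant import r
print(r.finish_job())"
```

```text
the job is handed in; nothing more can be done
None
```

I pressed the rocker fully on, pushed the plunger fully in, and handed the job in at about 10 s with the robot still holding the palm button down at about 20 N; the hand-in returned no verdict.

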